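# Unpin the chest's hasp and take off its lid

### The job

Open the parts chest: its lid is held by a T-handled retaining pin in the hasp at the front. Take the T-handle, turn it anticlockwise (seen from above) while feeling with a light upward pull for the hidden keyway that lets it out, draw the pin out and put it in the grey tray. Only then lift the lid off by its handle and set it down gently on the free worktop, flat and right way up, leaving everything else standing where it is.

Things in the scene. Friction and masses are not known exactly. Their poses are not given: they have to be found in the camera images.
- chest: Bare aluminium parts chest, open-topped, fixed to the worktop: 130 mm (its x) by 150 mm (its y), rim 90 mm high. Origin: centre of its underside; z up; its front (-x) faces roughly to the robot. On the front a U-shaped steel staple, 64 mm wide, reaches out to x = -129 mm, at z = 73 to 86 mm.
- keyway (a point): Point on the pin's axis in the top of a fixed 12 mm thick keeper plate inside the staple, 4 mm under the lid's tongue (chest frame x = -96, y = 0, z = 86 mm). The plate has one straight slot, 32 x 13 mm, through which the cross-pin passes. It is hidden and its direction differs each time and is not given: 0.45 to 1.35 rad anticlockwise (from above) of the T-handle's start.
- lid: Loose aluminium lid, 0.3 to 0.65 kg, 142 (x) by 162 mm (y), its 13 mm skirt round the chest's rim (2 mm play). Origin: centre, at the skirt's lower edge (78 mm over the chest's underside when closed, 0 on the worktop); plate top z = 20 mm. Closed, axes as the chest's. In front a steel tongue (hasp), 58 mm wide, 8 mm thick, reaches to x = -123 mm, with a 32 mm hole at x = -96 mm.
- lid_handle (a point): Centre of the lid's black handle bar (lid frame x = -6, y = 0, z = 52 mm). The bar runs along the lid's y: 100 mm long, 13 mm wide, 14 mm high, 25 mm free under it, on a post 42 mm either side of the middle.
- pin: Loose steel retaining pin, 0.14 kg, upright in tongue and staple. Origin: on its axis, in the underside of its flange (44 mm across, 5 mm thick), which rests on the tongue; z up. Below: boss 28 mm across, 6 mm long; shaft 7 mm; cross-pin 24 mm long, 6 mm thick, along the pin's y, 30 mm below the origin, under the keeper: the pin rises only 3 mm until the cross-pin meets the slot within about 0.2 rad.
- pin_handle (a point): Centre of the pin's black T-handle bar, 32 mm above the pin's origin. The bar runs along the pin's y (parallel to the cross-pin): 66 mm long, 14 mm wide (x), 16 mm high; 19 mm free between bar and flange.
- pin_tip (a point): Lower end of the pin's shaft, on its axis, 38 mm below the pin's origin. Lined up with the slot, the pin lifts straight out and is clear of the tongue after 38 mm.
- tray: Shallow grey open tray fixed to the worktop, 150 mm (x) by 130 mm (y), 26 mm high, walls and floor 4 mm. Origin: centre of its underside. It and the chest stand on opposite sides, left and right, either way round; between them there is free worktop at least 230 mm wide.
- beaker: Empty glass beaker, 72 mm across, 93 mm tall, behind the middle of the work; origin: centre of its underside. Bystander, loose.
- jar: Clear sample jar with a white screw lid, 52 mm across, 72 mm tall; origin: centre of its underside. Bystander, loose.
- timer: White digital timer, 24x66x62 mm, standing; origin: centre of its underside. Bystander, loose.
- wash_bottle: Wash bottle with a spout, 232 mm tall, at the far right; origin: centre of its underside. Bystander, loose.
- amber_bottle: Bottle with a white cap, 62 mm across, 136 mm tall, at the far left; origin: centre of its underside. Bystander, loose.
- calculator: Grey pocket calculator lying flat, 118x68x14 mm, at the left edge; origin: centre of its underside. Bystander, loose.
- marker: Black-capped marker pen lying flat, 123 mm long, 18 mm thick, near the robot; origin: centre of its underside. Bystander, loose.
- petri: Petri dish, 84 mm across, 12 mm high, near the robot; origin: centre of its underside. Bystander, loose.

How it is judged:
By the outcome, as a careful person would: the job done as asked, in the order asked, and still so for the second after the job is handed in, with the robot touching nothing.
It also fails if it takes over 72 s, if anything falls off the work surface, if the arm or the gripper's body presses on something with over 40 N, if the wrist force passes 120 N, or if a joint passes its speed limit or range.

### The arm

A 6-joint arm with a two-finger parallel gripper is mounted at the origin on a cart in front of the work surface, level with it; the furniture and walls round the work are solid. World frame = base frame: x ahead of the robot, y to its left, z up, the work surface at z = 0. Lengths are in m, angles in rad, forces in N, time in s.
With the tool pointing down it reaches from about 0.325 to 0.775 m from the base axis. Payload 5.5 kg.
Tool frame: the origin (TCP) lies between the finger pads; the fingertips stand 8 mm ahead of it and the grasp point (between the pads) lies 11 mm behind it (tcp_to_tips is the distance from the TCP to the fingertips, in m); z points along the fingers, y is the direction in which the jaws open and shut (so a half turn about z gives the same grasp; the last joint's range is limited). The gripper opens to 88 mm and grips with 3 to 60 N. Pads are 20 mm wide; open, the fingers measure 115 mm over their backs; the gripper's body (75 mm by 178 mm) begins 61 mm behind the grasp point.
Start: joints at [-1.252, 0.091, 1.231, -0, 1.82, -0.057], TCP at [0.22, -0.558, 0.231] pointing down, gripper open.
Joint ranges: [-2.87, 2.87], [-0.86, 2.18], [0.17, 2.46], [-1.51, 4.65], [0.06, 2.69], [-2.65, 2.65]. Speed limits (rad/s): [2.57, 2.57, 3.01, 3.14, 3.14, 3.14].

### API

Orientations are given as a unit quaternion [w, x, y, z].
In Python, from bench import * gives the robot as it stands. Calls block until the motion is done:
- move_to(position, orientation): joint-space move of the TCP to a pose.
- move_l(position, speed=0.15, orientation=None): straight line of the TCP; orientation=None keeps the orientation; speed is the mean speed in m/s.
- movej(angles): joint-space move.
- gripper_open() and close(): open the fingers fully, or close them until they stop; the grip force is fixed at half the most.
- hold(seconds).
- inverse_kinematics(position, orientation): joint angles nearest the present ones, or None.
- state(): the state.
- get_image(name): name is "side" or "top"; returns a dict with "frame" (420x560x3 uint8, blue, green, red), "depth" (420x560 float32, m along the optical axis (not along the pixel's ray), 0 where there is no reading), "camera_matrix" (3x3 intrinsics, pixels), "view" (4x4, takes a point from world to camera coordinates). Camera axes: x right, y up, looking along -z (the intrinsics and any distortion apply to the point x, -y, -z); pixel columns grow to the right and rows downward; lengths in m; the calibration is good to about 2 mm. A picture is of the moment at which its call begins.
A pose or a line that the arm cannot do raises IKError and nothing moves.
- job_done(): hands the job in, once; it reports no verdict.
The state is a dict: "time": time; "joint_pos": joint angles; "dq": joint speeds; "joint_torque": joint torques, N m; "ee_pos": TCP position; "ee_rot": TCP orientation; "ft_force": force on the tool from outside, world axes, zero at the start; "moment": the same for the moment, N m; "finger_gap": finger opening in m.
Only numpy, scipy, OpenCV 4.12 (cv2) and the standard library are available. Lean on these libraries where they do the work, as an engineer would, in place of code of your own. Each camera call takes 0.05 s, during which the arm holds its last target.

## Working session

There is one attempt and no reset: what is moved stays moved. The work goes in short steps, each a Python script; the robot and the scene stay as the last script left them, time stands still between calls to the robot, and variables do not carry over. Pictures are saved under pics/ and viewed, and the job is handed in when it is done.

```bash
ls; mkdir -p pics; python3 - <<'E'
from bench import *
import cv2,numpy as np,pickle
for n in("top","side"):
    d=get_image(n); cv2.imwrite(f"pics/{n}0.png",d["frame"]); pickle.dump(d,open(f"{n}0.pkl","wb"))
    print(n,d["camera_matrix"],d["view"],[k for k in d],d["depth"].min(),d["depth"].max())
s=state(); print({k:np.round(v,3) for k,v in s.items()})
E
```

```text
pics
top [[452.58767134   0.         279.33917801]
 [  0.         452.58767134 212.00895672]
 [  0.           0.           1.        ]] [[ 0.0271727  -0.99960851  0.00666875 -0.01987081]
 [ 0.93439782  0.02776937  0.35514727 -0.51997725]
 [-0.35519342 -0.00341905  0.93478658 -1.331889  ]
 [ 0.          0.          0.          1.        ]] ['frame', 'depth', 'camera_matrix', 'view'] 0.0 2.2633588
side [[450.27557229   0.         278.98299393]
 [  0.         450.27557229 208.87519195]
 [  0.           0.           1.        ]] [[ 3.35705482e-01 -9.41966941e-01 -3.32997812e-04 -1.92033224e-01]
 [ 7.05458803e-01  2.51182588e-01  6.62748206e-01 -4.21686078e-01]
 [-6.24203257e-01 -2.22723122e-01  7.48842243e-01 -1.40327736e+00]
 [ 0.00000000e+00  0.00000000e+00  0.00000000e+00  1.00000000e+00]] ['frame', 'depth', 'camera_matrix', 'view'] 0.0 2.5927851
{'time': np.float64(0.1), 'joint_pos': array([-1.252,  0.092,  1.232, -0.   ,  1.82 , -0.057]), 'dq': array([-0.002, -0.001, -0.003, -0.001, -0.001, -0.   ]), 'joint_torque': array([ 3.0000e-03, -4.4786e+01, -4.0757e+01,  7.0000e-02,  2.8000e-02,
       -0.0000e+00]), 'ee_pos': array([ 0.22 , -0.558,  0.23 ]), 'ee_rot': array([-0.001,  0.982,  0.187, -0.   ]), 'ft_force': array([-0.014, -1.074, -0.724]), 'moment': array([ 0.018, -0.021,  0.054]), 'finger_gap': np.float64(0.088)}
```

View pics/top0.png

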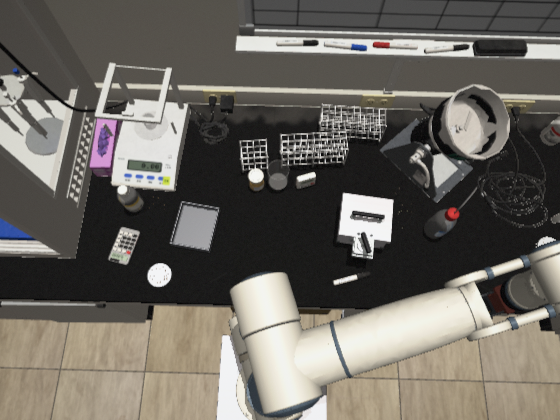

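View pics/side0.png

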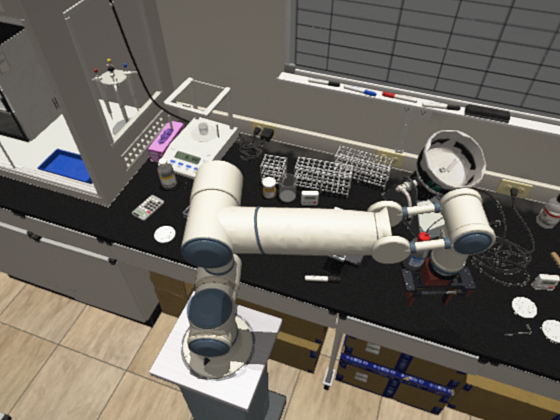

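The top view shows the chest and lid at about (365,220), the T-handle near (365,243) and the tray at (195,226). Beaker, jar and timer are around (255–310,180), the marker at (350,278) and the petri dish at (160,275). In the side view the arm covers the chest.

```bash
cat > h.py <<'E'
import numpy as np,cv2
def ray(d,u,v):
    K=d["camera_matrix"];V=d["view"];R=V[:3,:3];t=V[:3,3]
    x=np.array([(u-K[0,2])/K[0,0],-(v-K[1,2])/K[1,1],-1.]); return -R.T@t,R.T@x
def plane(d,u,v,z):
    o,r=ray(d,u,v); return o+r*(z-o[2])/r[2]
def cloud(d):
    K=d["camera_matrix"];V=d["view"];D=d["depth"]
    v,u=np.mgrid[:D.shape[0],:D.shape[1]]
    p=np.stack([(u-K[0,2])/K[0,0]*D,-(v-K[1,2])/K[1,1]*D,-D],-1)
    w=(p-V[:3,3])@V[:3,:3]; w[D==0]=np.nan; return w
def proj(d,p):
    c=d["view"][:3,:3]@np.asarray(p)+d["view"][:3,3];K=d["camera_matrix"]
    return K[0,0]*c[0]/-c[2]+K[0,2],K[1,1]*-c[1]/-c[2]+K[1,2]
E
python3 - <<'E'
from h import *
import pickle
d=pickle.load(open("top0.pkl","rb"));f=d["frame"]
w=cloud(d)
c=cv2.resize(f[185:290,310:450],None,fx=5.5,fy=5.5,interpolation=cv2.INTER_CUBIC);cv2.imwrite("pics/z1.png",c)
# lid-plate points
m=(w[...,0]>.2)&(w[...,0]<.8)&(w[...,1]<-.05)&(w[...,1]>-.4)
for lo,hi in((.09,.105),(.12,.14),(.13,.16)):
    k=m&(w[...,2]>lo)&(w[...,2]<hi); n,l,s,ce=cv2.connectedComponentsWithStats(k.astype(np.uint8))
    for i in range(1,n):
        if s[i,4]>15:
            p=w[l==i]; print(lo,s[i],p.mean(0).round(4),p.min(0).round(3),p.max(0).round(3),cv2.minAreaRect(p[:,:2].astype(np.float32)*1000))
E
```

```text
0.09 [395 148   6   5  17] [ 0.7522 -0.392   0.0983] [ 0.741 -0.398  0.09 ] [ 0.761 -0.385  0.105] ((751.7714233398438, -392.6897277832031), (23.669601440429688, 4.928258895874023), 32.2825813293457)
0.09 [ 339  193   55   64 2195] [ 0.5003 -0.2762  0.0973] [ 0.387 -0.366  0.09 ] [ 0.592 -0.191  0.105] ((486.03253173828125, -275.49847412109375), (162.43807983398438, 197.3258056640625), 83.30645751953125)
0.12 [352 211  33   9 141] [ 0.5041 -0.2776  0.134 ] [ 0.494 -0.326  0.123] [ 0.516 -0.228  0.14 ] ((504.8305969238281, -276.9129943847656), (98.15945434570312, 14.539259910583496), 83.89326477050781)
0.12 [361 232  11  22 104] [ 0.4146 -0.2658  0.1354] [ 0.384 -0.281  0.124] [ 0.449 -0.252  0.14 ] ((416.2491149902344, -266.3822021484375), (65.97511291503906, 15.430885314941406), 13.852920532226562)
0.13 [352 211  33   8 134] [ 0.5045 -0.2766  0.1355] [ 0.493 -0.326  0.13 ] [ 0.516 -0.228  0.143] ((504.828857421875, -276.910888671875), (98.15506744384766, 14.553056716918945), 83.86061096191406)
0.13 [361 232  11  22 101] [ 0.4151 -0.2658  0.1364] [ 0.384 -0.281  0.13 ] [ 0.449 -0.252  0.143] ((416.1870422363281, -265.76556396484375), (65.34478759765625, 14.036260604858398), 16.248376846313477)
```

View pics/z1.png

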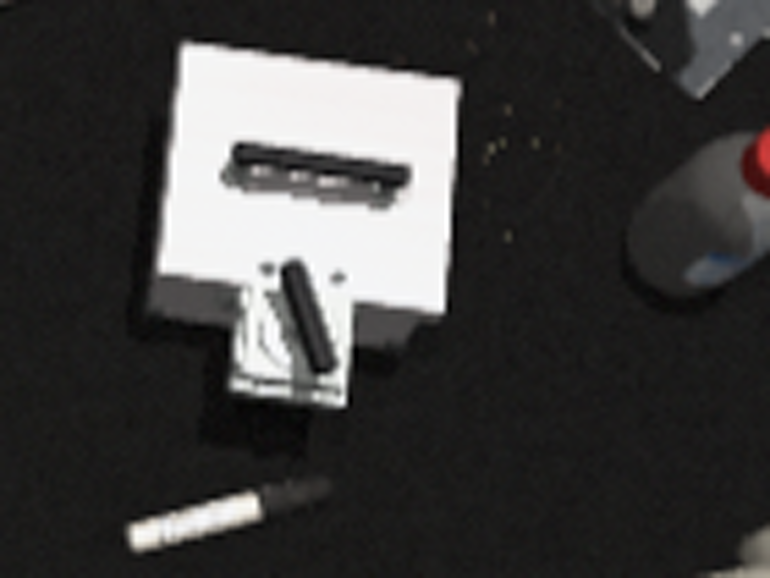

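The lid bar is at (0.505,-0.277) and the T-bar at (0.416,-0.266). Their spacing matches the given 90 mm and the chest yaw is about -6°. Next I'll refine these by ray-plane casts and locate the tray and free area.

```bash
python3 - <<'E'
from h import *
import pickle
d=pickle.load(open("top0.pkl","rb"));f=d["frame"];w=cloud(d)
def box(name,k,z):
    v,u=np.where(k); p=np.array([plane(d,a,b,z)[:2] for a,b in zip(u,v)],np.float32)*1000
    print(name,len(u),"mean",p.mean(0).round(1),"rect",[np.round(x,1) for x in cv2.minAreaRect(p)])
    e=np.cov(p.T);l,V=np.linalg.eigh(e);print("   dir deg",np.degrees(np.arctan2(V[1,1],V[0,1]))%180, np.sqrt(l*12).round(1))
X,Y,Z=w[...,0],w[...,1],w[...,2]
R=lambda x0,x1,y0,y1:(X>x0)&(X<x1)&(Y>y0)&(Y<y1)
box("lidbar",R(.48,.53,-.35,-.2)&(Z>.126)&(Z<.15),.137)
box("pinbar",R(.37,.46,-.31,-.22)&(Z>.126)&(Z<.15),.138)
g=f.max(2)
box("lidplate",R(.42,.6,-.39,-.17)&(Z>.088)&(Z<.11)&(g>150),.098)
# tray and anything between
k=R(.3,.85,-.2,.55)&(Z>.008)
n,l,s,c=cv2.connectedComponentsWithStats(k.astype(np.uint8))
for i in range(1,n):
    if s[i,4]>12: p=w[l==i];print(s[i],"x",p[:,0].min().round(3),p[:,0].max().round(3),"y",p[:,1].min().round(3),p[:,1].max().round(3),"zmax",p[:,2].max().round(3))
k=R(.3,.6,.05,.35)&(g>60)&(g<200)&(Z<.04)
k=(k&(np.hypot(X-.35,Y)>.1)).astype(np.uint8)
n,l,s,c=cv2.connectedComponentsWithStats(k)
for i in range(1,n):
    if s[i,4]>100: box("tray?%s"%s[i],l==i,.02); q=w[l==i];print(np.nanmean(q,0),np.percentile(q[:,2],[5,50,95]))
E
```

```text
lidbar 147 mean [ 503.3 -276.9] rect [array([ 503.3, -276.1]), array([98. , 14.9]), np.float64(83.0)]
   dir deg 83.3392600668513 [14.9 99.9]
pinbar 108 mean [ 414.  -265.5] rect [array([ 414. , -265.3]), array([66.6, 14.6]), np.float64(15.6)]
   dir deg 15.92487423772738 [15.  67.1]
lidplate 1904 mean [ 508.3 -277.1] rect [array([ 499.6, -276.3]), array([161.2, 164.3]), np.float64(82.9)]
   dir deg 82.77081033753869 [154.4 166.8]
[  95   83   92  130 5708] x 0.534 0.85 y 0.334 0.55 zmax 0.294
[ 240  121  101   71 2046] x 0.628 0.85 y -0.199 0.136 zmax 0.123
[104 125   9  11  22] x 0.751 0.762 y 0.544 0.55 zmax 0.201
[325 128  13   2  15] x 0.841 0.85 y -0.197 -0.155 zmax 0.073
[199 130  31  15 217] x 0.801 0.85 y 0.183 0.29 zmax 0.03
[296 173  20  16 227] x 0.637 0.677 y -0.123 -0.058 zmax 0.068
[170 202  50  50 434] x 0.408 0.576 y 0.196 0.346 zmax 0.035
[336 212   6  31  82] x 0.45 0.525 y -0.2 -0.19 zmax 0.105
[108 228  32  37 686] x 0.359 0.481 y 0.454 0.542 zmax 0.023
[333 280   7   6  26] x 0.31 0.327 y -0.199 -0.181 zmax 0.021
tray?[ 170  201   49   50 1688] 1688 mean [492.1 272.4] rect [array([495.5, 273.9]), array([132.6, 153.5]), np.float64(81.1)]
   dir deg 172.85087842526875 [130.6 150.4]
[0.49677508 0.27514907 0.00639938] [-0.00121028  0.00450979  0.02581581]
tray?[205 307  31  14 346] 346 mean [210.1 170.6] rect [array([209.3, 167.7]), array([91.8, 38.8]), np.float64(89.0)]
   dir deg 90.24116220963582 [36.8 87. ]
[ 0.33040674  0.28099812 -0.84183702] [-0.85410297 -0.84255547 -0.83045402]
```

```bash
cat >> h.py <<'E'
def qd(psi,tilt=0):
    from scipy.spatial.transform import Rotation as R
    r=R.from_euler('z',psi)*R.from_euler('x',np.pi)*R.from_euler('y',tilt)
    q=r.as_quat(); return [float(q[3]),float(q[0]),float(q[1]),float(q[2])]
E
python3 - <<'E'
from bench import *
from h import *
import pickle
d=pickle.load(open("top0.pkl","rb"));w=cloud(d);X,Y,Z=w[...,0],w[...,1],w[...,2]
k=(X>.3)&(X<.62)&(Y<-.37)&(Y>-.6)&(Z>.03);p=w[k];print("wash",p.min(0),p.max(0))
psi=np.radians(15.8)
for pos,q in [((.22,-.558,.34),qd(.377)),((.414,-.2658,.34),qd(psi)),((.414,-.2658,.119),qd(psi)),((.414,-.2658,.119),qd(psi+1.5))]:
    j=inverse_kinematics(list(pos),q);print(None if j is None else np.round(j,3))
for t in(.785,-.785):
  for ps in (-.14,):
    for z in (.05,.2):
      j=inverse_kinematics([.494,.273,z],qd(ps,t));print(t,ps,z,None if j is None else np.round(j,3))
E
```

```text
wash [ 0.4735503  -0.58269129  0.03027418] [ 0.61999203 -0.45706856  0.31739081]
[-1.252  0.145  0.977 -0.     2.02  -0.058]
[-0.64  -0.146  1.267 -0.     2.021  0.655]
[-0.64  -0.196  1.705 -0.     1.632  0.655]
[-0.64  -0.196  1.705  0.     1.632 -0.845]
0.785 -0.14 0.05 None
0.785 -0.14 0.2 [ 0.792 -0.466  1.951 -0.653  1.203  2.6  ]
-0.785 -0.14 0.05 [0.272 0.655 1.033 0.349 2.166 2.071]
-0.785 -0.14 0.2 [0.272 0.58  0.868 0.426 2.389 2.19 ]
```

```bash
python3 - <<'E'
from bench import *
from h import *
psi=np.radians(15.8)
move_l([.22,-.558,.33],0.3)
move_to([.414,-.2658,.30],qd(psi))
move_l([.414,-.2658,.16],0.2)
s=state();print(s["time"],np.round(s["ee_pos"],4))
d=get_image("side");cv2.imwrite("pics/s1.png",d["frame"]);cv2.imwrite("pics/s1z.png",cv2.resize(d["frame"][150:330,230:470],None,fx=3.2,fy=3.2,interpolation=cv2.INTER_CUBIC))
E
```

```text
2.7583 [ 0.4143 -0.2665  0.1615]
```

View pics/s1z.png

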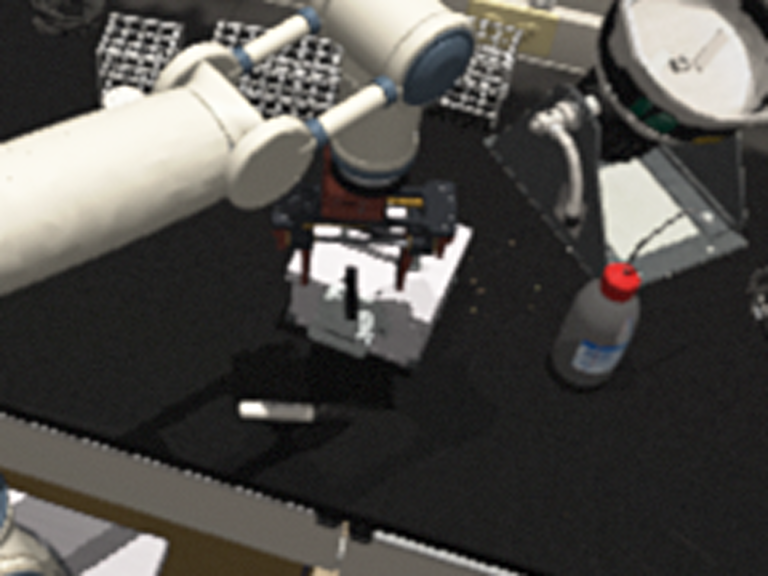

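The fingers straddle the T-bar, which shows at crop (350,292). I'll cross-check its position from the side view, then grip.

```bash
python3 - <<'E'
from bench import *
from h import *
d=get_image("side");w=cloud(d);X,Y,Z=w[...,0],w[...,1],w[...,2]
k=(X>.37)&(X<.46)&(np.abs(Y+.266)<.025)&(Z>.122)&(Z<.146)&(d["frame"].max(2)<90)
k[:220]=0
v,u=np.where(k);p=np.array([plane(d,a,b,.137)[:2] for a,b in zip(u,v)],np.float32)*1000
print(len(u),w[k].mean(0),p.mean(0),cv2.minAreaRect(p))
move_l([.414,-.2658,.119],0.1)
s=state();print(s["time"],np.round(s["ee_pos"],4),np.round(s["ft_force"],2))
close()
s=state();print(s["time"],np.round(s["ee_pos"],4),np.round(s["ft_force"],2),np.round(s["moment"],3),s["finger_gap"])
E
```

```text
63 [ 0.40776174 -0.27019195  0.13752885] [ 408.19107 -270.13913] ((411.55609130859375, -269.1636047363281), (63.45368194580078, 13.23387336730957), 14.400009155273438)
3.4167 [ 0.414  -0.2658  0.1191] [-0.32  0.14 -0.67]
4.5417 [ 0.4141 -0.2662  0.1192] [ 0.8  -2.45  0.84] [-0.417 -0.153 -0.004] 0.013837820101812701
```

```bash
python3 - <<'E'
from bench import *
from h import *
x,y=.414,-.2662
def pr(t):
    s=state();print(t,round(float(s["time"]),2),np.round(s["ee_pos"],4),np.round(s["ft_force"],2),np.round(s["moment"],3),round(float(s["finger_gap"]),4))
for dz in(.001,.002,.003,.0035,.004):
    move_l([x,y,.119+dz],0.02);pr(dz)
E
```

```text
0.001 4.79 [ 0.414  -0.2663  0.1198] [ 1.   -2.24 -1.54] [-0.349 -0.199  0.079] 0.0138
0.002 5.04 [ 0.4139 -0.2661  0.1208] [-0.49 -1.3  -2.59] [-0.271 -0.034 -0.012] 0.0136
0.003 5.29 [ 0.4139 -0.2661  0.122 ] [-0.54 -0.82 -1.07] [-0.178  0.008 -0.018] 0.0139
0.0035 5.54 [ 0.4139 -0.266   0.1222] [ 0.49 -0.84 -3.96] [-0.174 -0.076  0.022] 0.0137
0.004 5.79 [ 0.4138 -0.266   0.1223] [ 1.29 -1.15 -7.28] [-0.185 -0.264  0.03 ] 0.014
```

```bash
python3 - <<'E'
from bench import *
from h import *
x,y=.414,-.2662;psi=np.radians(15.8)
def pr(t):
    s=state();R=s["ee_rot"];print(t,round(float(s["time"]),2),np.round(s["ee_pos"],4),"psi",round(2*np.arctan2(R[2],R[1])-psi,3),np.round(s["ft_force"],2),np.round(s["moment"],3));return s
a=0
for a in [.2,.35]+list(np.arange(.43,1.5,.08)):
    move_l([x,y,.1230],0.05,qd(psi+a));s=pr(round(a,2))
    if a>.36 and (s["ee_pos"][2]>.1228 or s["ft_force"][2]>-2.5): break
    if time_bad:=s["time"]>22: break
E
```

```text
0.2 6.14 [ 0.4139 -0.2662  0.1224] psi 0.197 [  2.24  -2.51 -10.46] [-0.51  -0.485  0.025]
0.35 6.44 [ 0.4139 -0.2661  0.1225] psi 0.345 [  2.9   -2.5  -11.27] [-0.485 -0.507  0.054]
0.43 6.69 [ 0.4139 -0.2661  0.1225] psi 0.426 [  3.07  -1.96 -11.8 ] [-0.488 -0.528  0.045]
0.51 6.94 [ 0.4138 -0.266   0.1226] psi 0.506 [  2.84  -1.47 -11.99] [-0.453 -0.525  0.048]
0.59 7.19 [ 0.4138 -0.266   0.1226] psi 0.586 [  2.31  -1.87 -13.43] [-0.434 -0.513 -0.004]
0.67 7.44 [ 0.4138 -0.2661  0.1227] psi 0.666 [  1.49  -1.48 -14.04] [-0.345 -0.435  0.098]
0.75 7.69 [ 0.4138 -0.2661  0.1228] psi 0.746 [  1.05  -1.33 -13.05] [-0.33  -0.393  0.066]
```

```bash
python3 - <<'E'
from bench import *
from h import *
x,y=.414,-.2662;psi=np.radians(15.8)
def pr(t):
    s=state();R=s["ee_rot"];print(t,round(float(s["time"]),2),np.round(s["ee_pos"],4),"psi",round(2*np.arctan2(R[2],R[1])-psi,3),np.round(s["ft_force"],2),np.round(s["moment"],3));return s
for a in np.arange(.80,1.5,.06):
    move_l([x,y,.1228],0.05,qd(psi+a));s=pr(round(a,2))
    if s["ft_force"][2]>-5: break
E
```

```text
0.8 7.94 [ 0.4139 -0.2661  0.1229] psi 0.797 [  0.97  -0.56 -11.83] [-0.26  -0.323  0.077]
0.86 8.19 [ 0.414  -0.2662  0.123 ] psi 0.857 [  0.14  -0.64 -11.06] [-0.239 -0.274  0.031]
0.92 8.44 [ 0.4142 -0.2663  0.1233] psi 0.917 [ 1.19 -0.25 -8.14] [-0.169 -0.222  0.077]
0.98 8.69 [ 0.4144 -0.2664  0.1239] psi 0.977 [ 0.48 -0.44 -4.5 ] [-0.089 -0.193  0.123]
```

```bash
python3 - <<'E'
from bench import *
from h import *
x,y=.414,-.2662;psi=np.radians(15.8)
def pr(t):
    s=state();R=s["ee_rot"];print(t,round(float(s["time"]),2),np.round(s["ee_pos"],4),"psi",round(2*np.arctan2(R[2],R[1])-psi,3),np.round(s["ft_force"],2),np.round(s["moment"],3));return s
for a,z in((1.02,.1245),(1.05,.126),(1.05,.1275),(1.05,.129)):
    move_l([x,y,z],0.05,qd(psi+a));s=pr((a,z))
    if s["ft_force"][2]<-18: break
E
```

```text
(1.02, 0.1245) 8.94 [ 0.4141 -0.2661  0.1245] psi 1.018 [ 0.9  -0.52 -7.53] [-0.098 -0.38   0.268]
(1.05, 0.126) 9.19 [ 0.4139 -0.2659  0.1249] psi 1.049 [  3.12  -1.13 -15.28] [-0.226 -0.782  0.267]
(1.05, 0.1275) 9.44 [ 0.4138 -0.2654  0.1252] psi 1.049 [  4.45  -0.61 -20.27] [-0.263 -1.186  0.3  ]
```

```bash
python3 - <<'E'
from bench import *
from h import *
x,y=.414,-.2662;psi=np.radians(15.8)
def pr(t):
    s=state();R=s["ee_rot"];print(t,round(float(s["time"]),2),np.round(s["ee_pos"],4),"psi",round(2*np.arctan2(R[2],R[1])-psi,3),np.round(s["ft_force"],2),np.round(s["moment"],3),round(float(s["finger_gap"]),4));return s
for a,z in((1.05,.1245),(1.05,.1235),(1.10,.1238),(1.15,.1238)):
    move_l([x,y,z],0.05,qd(psi+a));s=pr((a,z))
    if s["ft_force"][2]<-18: break
d=get_image("side");cv2.imwrite("pics/s2z.png",cv2.resize(d["frame"][200:300,300:400],None,fx=6,fy=6,interpolation=cv2.INTER_CUBIC))
E
```

```text
(1.05, 0.1245) 9.69 [ 0.4139 -0.2657  0.1249] psi 1.05 [ 1.21  2.52 -8.85] [ 0.697 -0.308  0.193] 0.0137
(1.05, 0.1235) 9.94 [ 0.4141 -0.2659  0.1248] psi 1.05 [-1.52  5.2  -0.54] [1.162 0.235 0.186] 0.0136
(1.1, 0.1238) 10.19 [ 0.4146 -0.2667  0.1249] psi 1.099 [ 1.14  1.82 -0.48] [ 0.385 -0.314  0.199] 0.0138
(1.15, 0.1238) 10.44 [ 0.4147 -0.2672  0.1249] psi 1.148 [ 2.94  0.32 -1.37] [-0.074 -0.713  0.107] 0.0138
```

View pics/s2z.png

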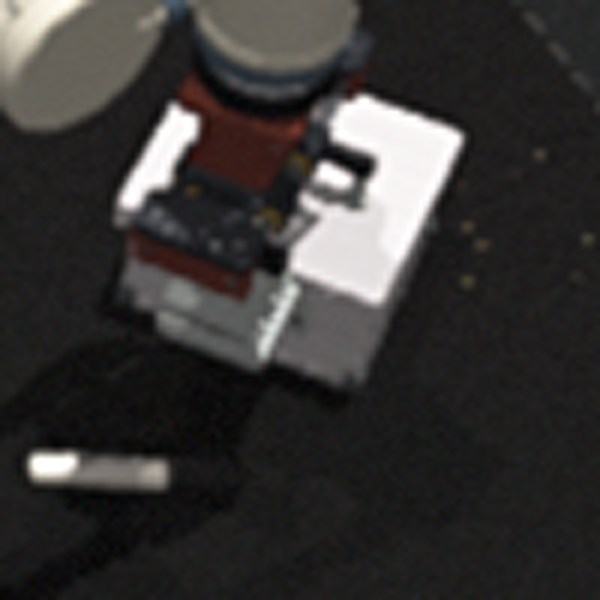

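```bash
python3 - <<'E'
from bench import *
from h import *
x,y=.414,-.2665;psi=np.radians(15.8)
def pr(t):
    s=state();R=s["ee_rot"];print(t,round(float(s["time"]),2),np.round(s["ee_pos"],4),"psi",round(2*np.arctan2(R[2],R[1])-psi,3),np.round(s["ft_force"],2),np.round(s["moment"],3),round(float(s["finger_gap"]),4));return s
for a,z in((1.15,.125),(1.15,.126),(1.15,.127),(1.15,.128),(1.15,.130),(1.15,.132)):
    move_l([x,y,z],0.05,qd(psi+a));s=pr((a,z))
    if s["ft_force"][2]<-12: break
E
```

```text
(1.15, 0.125) 10.74 [ 0.4146 -0.2672  0.1251] psi 1.149 [ 5.46 -1.7  -4.14] [-0.434 -1.107  0.044] 0.0139
(1.15, 0.126) 10.99 [ 0.4144 -0.2668  0.1255] psi 1.149 [ 5.06 -0.66 -4.66] [-0.237 -1.261  0.059] 0.0137
(1.15, 0.127) 11.24 [ 0.4143 -0.2664  0.126 ] psi 1.149 [ 4.95 -0.19 -7.51] [-0.131 -1.222  0.146] 0.014
(1.15, 0.128) 11.49 [ 0.4141 -0.2662  0.1265] psi 1.149 [ 4.73 -0.08 -8.03] [ 0.007 -1.165  0.068] 0.0133
(1.15, 0.13) 11.74 [ 0.414  -0.2654  0.1287] psi 1.15 [ 4.19  3.44 -4.96] [ 0.549 -0.918  0.065] 0.0136
(1.15, 0.132) 11.99 [ 0.4141 -0.2659  0.1306] psi 1.149 [ 5.53  0.4  -8.09] [ 0.121 -1.19   0.156] 0.0139
```

```bash
python3 - <<'E'
from bench import *
from h import *
x,y=.4145,-.2662;psi=np.radians(15.8)
def pr(t):
    s=state();R=s["ee_rot"];print(t,round(float(s["time"]),2),np.round(s["ee_pos"],4),"psi",round(2*np.arctan2(R[2],R[1])-psi,3),np.round(s["ft_force"],2),np.round(s["moment"],3),round(float(s["finger_gap"]),4));return s
for a,z in((1.15,.134),(1.15,.137),(1.15,.14)):
    move_l([x,y,z],0.05,qd(psi+a));s=pr((a,z))
    if s["ft_force"][2]<-12: break
d=get_image("side");cv2.imwrite("pics/s3z.png",cv2.resize(d["frame"][200:300,300:400],None,fx=6,fy=6,interpolation=cv2.INTER_CUBIC))
E
```

```text
(1.15, 0.134) 12.24 [ 0.4141 -0.2654  0.1329] psi 1.15 [ 3.49  3.97 -8.51] [ 0.473 -0.747  0.103] 0.0134
(1.15, 0.137) 12.49 [ 0.4144 -0.2671  0.1387] psi 1.149 [ 0.2  -0.33 -1.38] [-0.061 -0.107  0.003] 0.0136
(1.15, 0.14) 12.74 [ 0.4146 -0.2666  0.141 ] psi 1.15 [-0.1   0.26 -1.35] [ 0.007 -0.08  -0.002] 0.0137
```

View pics/s3z.png

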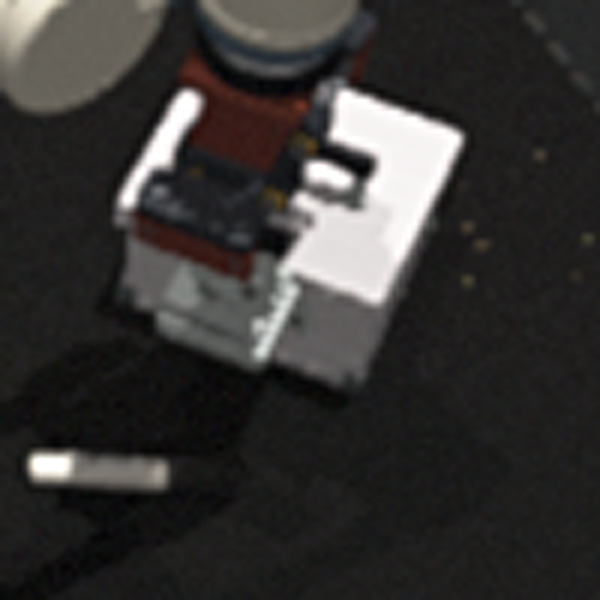

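```bash
python3 - <<'E'
from bench import *
from h import *
x,y=.4145,-.2665;psi=np.radians(15.8)
def pr(t):
    s=state();R=s["ee_rot"];print(t,round(float(s["time"]),2),np.round(s["ee_pos"],4),np.round(s["ft_force"],2),np.round(s["moment"],3),round(float(s["finger_gap"]),4));return s
for z in(.15,.165,.24):
    move_l([x,y,z],0.07 if z<.2 else .15);s=pr(z)
    if s["ft_force"][2]<-10: break
d=get_image("side");cv2.imwrite("pics/s4z.png",cv2.resize(d["frame"][180:300,300:420],None,fx=5,fy=5,interpolation=cv2.INTER_CUBIC))
E
```

```text
0.15 13.08 [ 0.4148 -0.2668  0.151 ] [ 0.66 -0.11 -1.61] [-0.043 -0.069  0.01 ] 0.0137
0.165 13.45 [ 0.4148 -0.2667  0.1658] [ 0.19  0.27 -2.08] [-0.023 -0.065 -0.017] 0.014
0.24 14.1 [ 0.4144 -0.2664  0.2391] [-0.66 -0.07 -2.64] [-0.029 -0.077 -0.058] 0.0141
```

View pics/s4z.png

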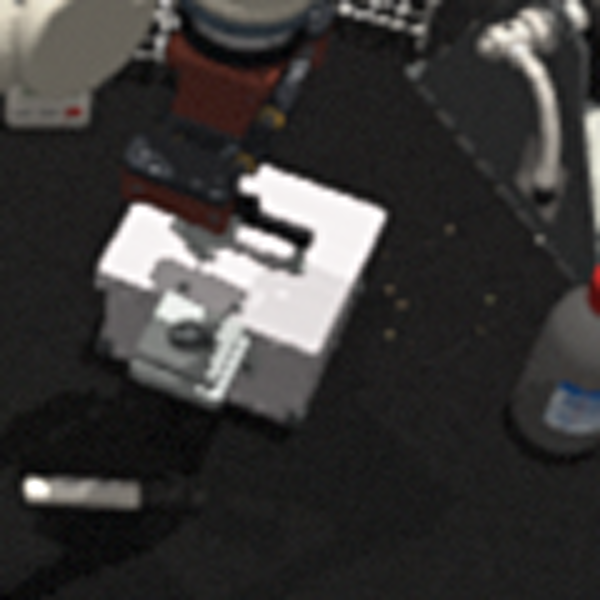

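The pin is out: the open hasp hole shows at crop (190,335) and the flange hangs under the gripper. Next is the tray, leaning the pin so it lies down inside.

```bash
python3 - <<'E'
from bench import *
from h import *
from scipy.spatial.transform import Rotation as R
def zdir(q): return R.from_quat([q[1],q[2],q[3],q[0]]).as_matrix()[:,2]
C=np.array([.494,.273]);u=np.array([np.cos(.14),-np.sin(.14)])
for ps,t in((-.14,-.785),(-.14,.785),(np.pi-.14,.785),(np.pi-.14,-.785),(np.pi-.14,.6),(np.pi-.14,-.6)):
    q=qd(ps,t);z=zdir(q)
    s=np.sign(z[0]); tip=np.r_[C+u*.038*s,.009]
    tcp=tip-z*.061
    js=[inverse_kinematics(list(tcp+[0,0,dz]),q) for dz in(0,.12)]
    print(round(ps,2),t,z.round(2),tcp.round(3),[None if j is None else np.round(j,2) for j in js])
print(np.round(state()["joint_pos"],2))
E
```

```text
-0.14 -0.785 [-0.7   0.1  -0.71] [0.499 0.272 0.052] [array([0.27, 0.67, 1.01, 0.35, 2.18, 2.07]), array([0.27, 0.6 , 0.89, 0.41, 2.35, 2.16])]
-0.14 0.785 [ 0.7  -0.1  -0.71] [0.489 0.274 0.052] [None, array([ 0.8 , -0.46,  2.  , -0.67,  1.17,  2.64])]
3.0 0.785 [-0.7   0.1  -0.71] [0.499 0.272 0.052] [array([ 0.27,  0.67,  1.01,  0.35,  2.18, -1.07]), array([ 0.27,  0.6 ,  0.89,  0.41,  2.35, -0.98])]
3.0 -0.785 [ 0.7  -0.1  -0.71] [0.489 0.274 0.052] [array([ 0.8 , -0.36,  2.14, -0.76,  0.98, -0.32]), array([ 0.8 , -0.46,  2.  , -0.67,  1.17, -0.5 ])]
3.0 0.6 [-0.56  0.08 -0.83] [0.49  0.273 0.059] [array([ 0.3 ,  0.49,  1.17,  0.27,  2.02, -1.08]), array([ 0.3 ,  0.44,  1.02,  0.31,  2.21, -1.01])]
3.0 -0.6 [ 0.56 -0.08 -0.83] [0.498 0.273 0.059] [array([ 0.69, -0.31,  2.01, -0.5 ,  1.06, -0.57]), array([ 0.69, -0.38,  1.85, -0.45,  1.27, -0.69])]
[-0.64 -0.19  1.49 -0.    1.85 -0.5 ]
```

```bash
python3 - <<'E'
from bench import *
from h import *
q=qd(np.pi-.14,-.785)
move_l([.42,-.24,.28],0.25)
move_to([.489,.274,.20],q)
s=state();print(s["time"],s["ee_pos"].round(4) if hasattr(s["ee_pos"],'round') else s["ee_pos"])
for n in("top","side"):
    d=get_image(n);cv2.imwrite(f"pics/t5{n}.png",cv2.resize(d["frame"][130:290,100:340],None,fx=3.2,fy=3.2,interpolation=cv2.INTER_CUBIC))
E
```

```text
16.3917 [0.4895 0.2732 0.2001]
```

View pics/t5side.png

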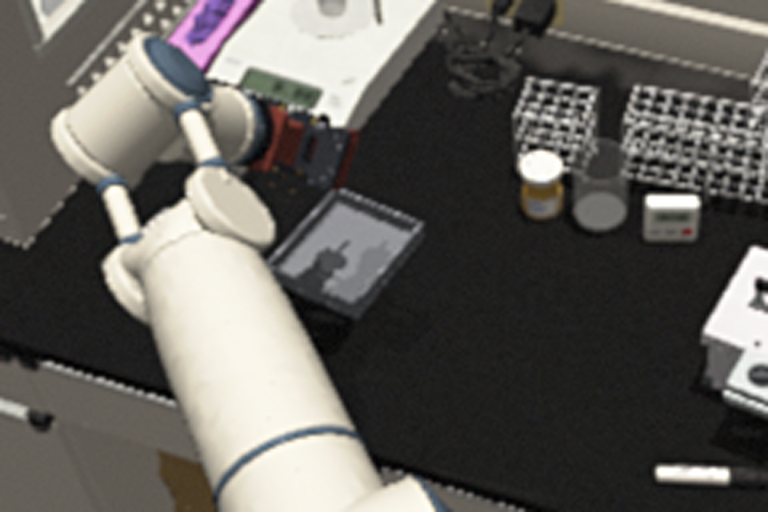

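View pics/t5top.png

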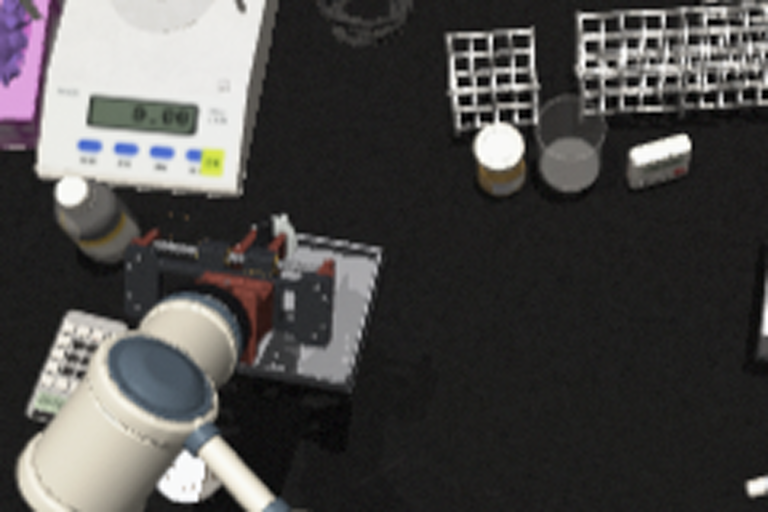

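```bash
python3 - <<'E'
from h import *
import pickle
d=pickle.load(open("top0.pkl","rb"));w=cloud(d);X,Y,Z=w[...,0],w[...,1],w[...,2]
u,v=np.meshgrid(np.arange(560),np.arange(420))
k=(u>112)&(u<146)&(v>183)&(v<214)&(Z>.02)&(Z<.15)
p=w[k];print(p.min(0),p.max(0))
for lo in(.02,.06,.1,.12): q=p[(p[:,2]>lo)&(p[:,2]<lo+.03)];print(lo,q.min(0).round(3),q.max(0).round(3))
E
```

```text
[0.53445654 0.44840018 0.0200023 ] [0.63008156 0.56176156 0.14603881]
0.02 [0.536 0.448 0.02 ] [0.63  0.562 0.05 ]
0.06 [0.535 0.453 0.06 ] [0.598 0.502 0.09 ]
0.1 [0.54  0.456 0.1  ] [0.593 0.51  0.13 ]
0.12 [0.547 0.469 0.121] [0.579 0.502 0.146]
```

```bash
python3 - <<'E'
from bench import *
from h import *
q=qd(np.pi-.14,-.785)
def pr(t):
    s=state();print(t,round(float(s["time"]),2),np.round(s["ee_pos"],4),np.round(s["ft_force"],2),round(float(s["finger_gap"]),4));return s
move_l([.489,.274,.075],0.12);pr(0)
for z in(.066,.060,.056,.053,.050,.047):
    move_l([.489,.274,z],0.04);s=pr(z)
    if s["ft_force"][2]>1: break
d=get_image("side");cv2.imwrite("pics/t6.png",cv2.resize(d["frame"][170:270,150:270],None,fx=5,fy=5,interpolation=cv2.INTER_CUBIC))
E
```

```text
0 17.68 [0.4895 0.2744 0.0763] [ 0.14  0.39 -1.08] 0.014
0.066 18.06 [0.4889 0.2738 0.0656] [ 0.18  0.75 -1.12] 0.0138
0.06 18.36 [0.4888 0.2738 0.0594] [ 0.3  -0.22 -0.87] 0.0141
0.056 18.61 [0.4889 0.2739 0.0556] [ 0.2   0.31 -0.96] 0.0136
0.053 18.86 [0.4889 0.2739 0.0527] [-0.41 -0.82 -0.53] 0.0136
0.05 19.11 [0.4892 0.2743 0.0505] [-1.78 -0.2   1.52] 0.0139
```

View pics/t6.png

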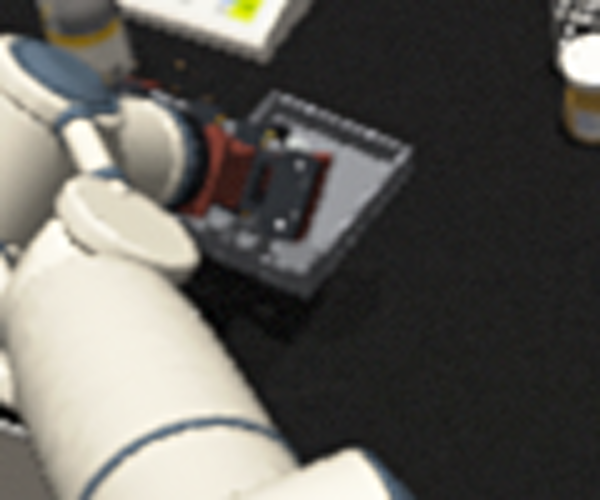

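```bash
python3 - <<'E'
from bench import *
from h import *
gripper_open(); hold(0.2)
s=state();print(s["time"],np.round(s["ft_force"],2),s["finger_gap"])
move_l([.489-.08,.274+.011,.05+.10],0.15)
move_to([.42,.15,.30],qd(1.45))
move_to([.42,-.10,.30],qd(1.45))
s=state();print(s["time"],np.round(s["ee_pos"],3))
d=get_image("top");cv2.imwrite("pics/t7.png",cv2.resize(d["frame"][130:290,100:340],None,fx=3.2,fy=3.2,interpolation=cv2.INTER_CUBIC))
E
```

```text
20.5667 [-0.27  0.11  0.49] 0.0876706994149844
23.4083 [ 0.42  -0.099  0.299]
```

View pics/t7.png

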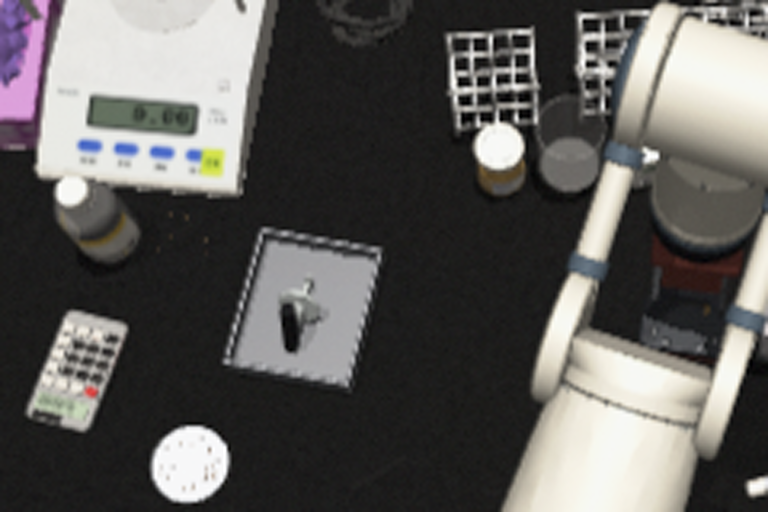

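The pin lies inside the tray at crop (298,315). Now I'll re-measure the lid handle.

```bash
python3 - <<'E'
from bench import *
from h import *
for n in("top","side"):
    d=get_image(n);w=cloud(d);X,Y,Z=w[...,0],w[...,1],w[...,2]
    k=(X>.47)&(X<.53)&(Y>-.345)&(Y<-.21)&(Z>.127)&(Z<.146)&(d["frame"].max(2)<110)
    v,u=np.where(k);p=np.array([plane(d,a,b,.137)[:2] for a,b in zip(u,v)],np.float32)*1000
    print(n,len(u),p.mean(0),cv2.minAreaRect(p) if len(p) else 0)
    l,V=np.linalg.eigh(np.cov(p.T));print(np.degrees(np.arctan2(V[1,1],V[0,1]))%180)
    cv2.imwrite(f"pics/u8{n}.png",cv2.resize(d["frame"][160:300,280:460],None,fx=4,fy=4,interpolation=cv2.INTER_CUBIC))
E
```

```text
top 127 [ 502.99942 -274.87872] ((502.4488220214844, -274.3468933105469), (95.29655456542969, 14.266853332519531), 82.26649475097656)
82.20683452744538
side 87 [ 500.91977 -280.4651 ] ((501.05023193359375, -279.63897705078125), (92.9776382446289, 14.913167953491211), 81.46757507324219)
82.0753098496508
```

View pics/u8top.png

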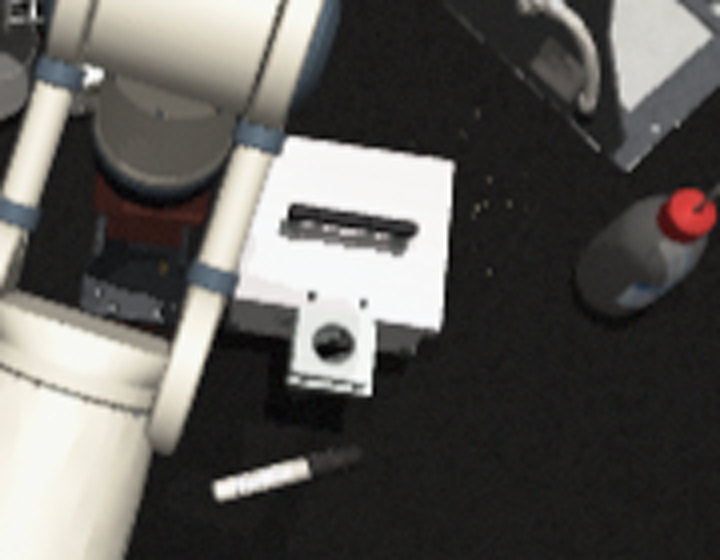

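```bash
python3 - <<'E'
from bench import *
from h import *
q=qd(1.44)
def pr(t):
    s=state();print(t,round(float(s["time"]),2),np.round(s["ee_pos"],4),np.round(s["ft_force"],2),np.round(s["moment"],3),round(float(s["finger_gap"]),4));return s
move_to([.502,-.277,.24],q)
move_l([.502,-.277,.13],0.15);move_l([.502,-.277,.119],0.05);pr("down")
close();pr("closed")
for z in(.121,.125,.13,.136):
    move_l([.502,-.277,z],0.04);s=pr(z)
    if s["ft_force"][2]<-20:break
d=get_image("side");cv2.imwrite("pics/v9.png",cv2.resize(d["frame"][160:300,260:440],None,fx=4,fy=4,interpolation=cv2.INTER_CUBIC))
E
```

```text
down 25.64 [ 0.5018 -0.2769  0.1185] [ 0.24 -0.06  0.84] [-0.05  -0.065 -0.041] 0.0877
closed 26.78 [ 0.5043 -0.2776  0.1192] [ 9.48 -3.68 -4.21] [-0.552 -1.601  0.229] 0.0131
0.121 27.03 [ 0.504  -0.2773  0.1197] [ 10.72  -3.34 -10.12] [-0.648 -1.982  0.133] 0.0127
0.125 27.28 [ 0.5041 -0.277   0.123 ] [ 12.2   -3.33 -11.82] [-0.57  -2.204  0.18 ] 0.013
0.13 27.56 [ 0.5041 -0.2766  0.1277] [ 13.15  -1.61 -11.09] [-0.335 -2.165  0.16 ] 0.0127
0.136 27.86 [ 0.5014 -0.2767  0.1348] [-0.    0.53 -5.44] [-0.057 -0.072 -0.018] 0.0129
```

View pics/v9.png

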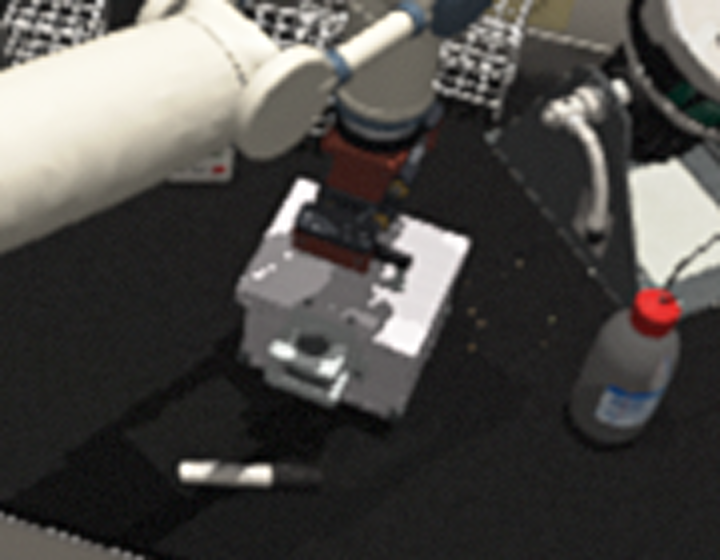

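```bash
python3 - <<'E'
from bench import *
from h import *
q=qd(1.44)
def pr(t):
    s=state();print(t,round(float(s["time"]),2),np.round(s["ee_pos"],4),np.round(s["ft_force"],2),np.round(s["moment"],3),round(float(s["finger_gap"]),4));return s
move_l([.502,-.277,.22],0.12);pr("up")
move_l([.48,0.003,.20],0.15);pr("over")
move_l([.48,0.003,.075],0.12);pr("low")
for n in("top","side"):
    d=get_image(n);cv2.imwrite(f"pics/w10{n}.png",cv2.resize(d["frame"][150:290,180:360],None,fx=4,fy=4,interpolation=cv2.INTER_CUBIC))
E
```

```text
up 28.76 [ 0.5017 -0.2769  0.219 ] [-0.23  0.31 -6.22] [-0.015 -0.034  0.   ] 0.0121
over 30.78 [0.4801 0.0024 0.2   ] [ 0.33 -0.09 -5.28] [ 0.032 -0.13  -0.002] 0.0133
low 31.98 [0.4806 0.0029 0.0761] [ 0.55  0.11 -5.45] [-0.034 -0.071  0.028] 0.0128
```

View pics/w10side.png

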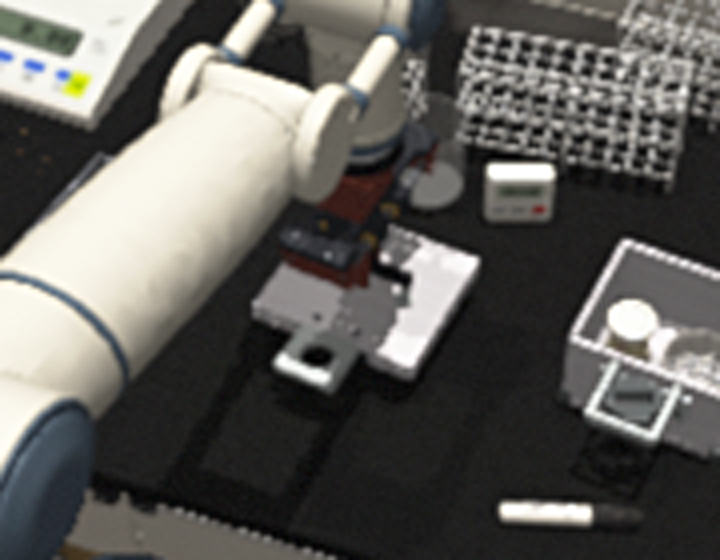

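View pics/w10top.png

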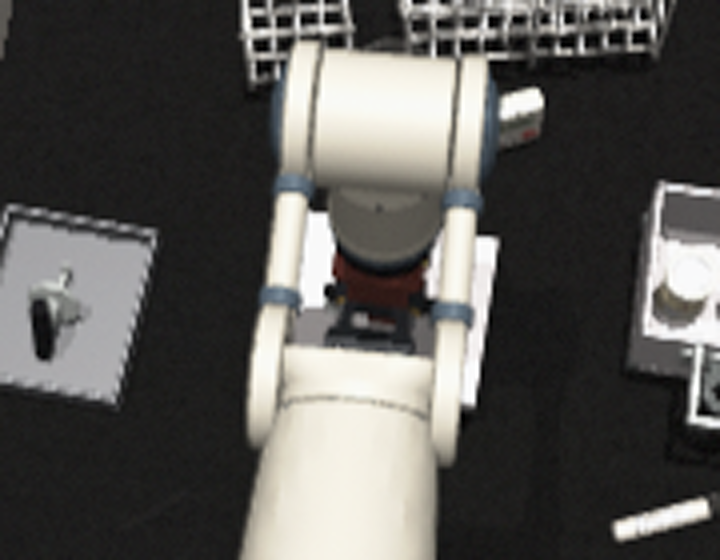

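The lid hangs level above the free worktop, clear of the chest (right) and tray (left). Lowering it gently.

```bash
python3 - <<'E'
from bench import *
from h import *
def pr(t):
    s=state();print(t,round(float(s["time"]),2),np.round(s["ee_pos"],4),np.round(s["ft_force"],2),np.round(s["moment"],3),round(float(s["finger_gap"]),4));return s
move_l([.48,0.003,.055],0.06);pr(.055)
for z in(.050,.047,.045,.0435,.042,.041,.040,.039,.038,.037,.036):
    move_l([.48,0.003,z],0.02);s=pr(z)
    if s["ft_force"][2]>-2.5: break
E
```

```text
0.055 32.56 [0.4796 0.003  0.0543] [ 0.   -0.45 -4.59] [ 0.017 -0.044 -0.026] 0.0128
0.05 32.96 [0.4799 0.003  0.0499] [-0.42 -0.24 -4.99] [-0.013 -0.055 -0.001] 0.013
0.047 33.26 [0.4799 0.003  0.0468] [-0.41 -0.23 -5.2 ] [-0.026 -0.012  0.08 ] 0.013
0.045 33.51 [0.4799 0.003  0.0448] [ 0.42  0.15 -6.25] [-0.008 -0.073 -0.022] 0.0129
0.0435 33.76 [0.4799 0.003  0.0433] [ 0.79  0.42 -5.76] [-0.005 -0.088  0.008] 0.0129
0.042 34.01 [0.4799 0.003  0.0419] [ 0.01 -0.   -4.89] [-0.039 -0.076  0.016] 0.0128
0.041 34.26 [0.48  0.003 0.041] [-1.17  0.18 -5.12] [-0.049 -0.036 -0.057] 0.0131
0.04 34.51 [0.4801 0.003  0.0409] [-4.72  0.32  4.22] [-0.057  0.723 -0.04 ] 0.0131
```

```bash
python3 - <<'E'
from bench import *
from h import *
def pr(t):
    s=state();print(t,round(float(s["time"]),2),np.round(s["ee_pos"],4),np.round(s["ft_force"],2),round(float(s["finger_gap"]),4));return s
gripper_open();pr("open")
move_l([.48,0.003,.07],0.06);move_l([.48,0.003,.26],0.2);pr("up")
move_to([.30,-.33,.33],qd(.6));pr("away")
for n in("top","side"):
    d=get_image(n);cv2.imwrite(f"pics/x11{n}.png",d["frame"]);w=cloud(d);X,Y,Z=w[...,0],w[...,1],w[...,2]
    k=(X>.36)&(X<.6)&(Y>-.12)&(Y<.12)&(Z>.01)&(Z<.03)&(d["frame"].max(2)>150)
    p=w[k]; print(n,k.sum(),np.percentile(p[:,2],[2,50,98]).round(4),cv2.minAreaRect(p[:,:2].astype(np.float32)*1000))
    A=np.c_[p[:,:2],np.ones(len(p))];print("plane slope",np.linalg.lstsq(A,p[:,2],rcond=None)[0].round(4))
E
```

```text
open 35.73 [0.48  0.003 0.04 ] [ 0.29 -0.54  1.34] 0.0882
up 37.48 [0.4797 0.003  0.2585] [ 0.06 -0.07  0.32] 0.0879
away 38.91 [ 0.3005 -0.3295  0.3296] [ 0.83 -0.29  0.54] 0.0878
top 1961 [0.0134 0.0195 0.0259] ((460.08294677734375, 6.599922180175781), (161.2645263671875, 195.31475830078125), 82.809326171875)
plane slope [-0.002   0.0003  0.0205]
side 936 [0.0147 0.0216 0.0279] ((454.804443359375, -23.862762451171875), (129.56417846679688, 214.37457275390625), 46.19427490234375)
plane slope [0.0048 0.0028 0.0193]
```

View pics/x11top.png

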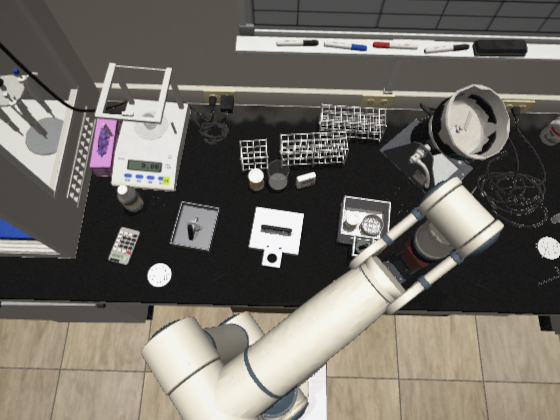

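View pics/x11side.png

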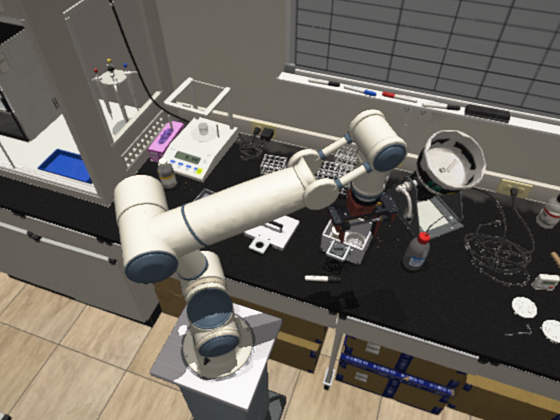

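The lid lies flat at (275,235) in the top view, with its plate at 20 mm and no slope. The pin is in the tray at (194,229), and the jar, beaker, timer, bottles, calculator, petri dish and marker are where they started. The gripper hangs free at z = 0.33, so I'm handing in.

```bash
python3 - <<'E'
from bench import *
s=state();print(s["time"]);print(job_done())
E
```

```text
39.0083
the job is handed in; nothing more can be done
None
```

The pin is in the grey tray, the lid is on the free worktop, and I handed the job in at 39 s of the 72 s allowed.

- **Pin:** I turned the T-handle anticlockwise under a light upward pull. The pin started to give at about 1.0 rad. A first lift at 1.05 rad jammed at about 20 N on the wrist, so I eased off. At 1.15 rad it came free with less than 9 N. I leaned the pin, lowered it until it touched the tray floor and let go; it lies fully inside the tray.
- **Lid:** I lifted it off by its handle only after the pin was in the tray. It touched down on the worktop between tray and chest with about 10 N of contact and I released it there.

**Last checks:**
- The top view puts the lid's plate at about 20 mm with negligible slope, so it lies flat and right way up.
- The side view agrees on height and slope, but the arm hid part of the lid, so its outline there is not reliable.
- The bystanders look unmoved in the pictures. I judged this by eye rather than measuring each one, and in the last top view the arm hides the marker and wash bottle, which I saw only in the side view.
- Depending on view, the handle positions differed by up to 6 mm. I gripped the pin at the top-view value and the lid handle at roughly the average, and both grips closed to the right bar width.

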